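# Draw the bare heat-proof tile to the front of the cooling tray

### The arm

A 6-joint arm with a two-finger parallel gripper is mounted at the origin on the work surface. World frame = base frame: x ahead of the robot, y to its left, z up, the work surface at z = 0. Lengths are in m, angles in rad, forces in N, time in s.
With the tool pointing down it reaches from about 0.35 to 0.875 m from the base axis. Payload 4.2 kg.
Tool frame: the origin (TCP) lies where the fingers leave the gripper's body, on its centre line; the fingertips stand 70 mm ahead of it and the grasp point (between the pads) lies 51 mm ahead of it; z points along the fingers, y is the line along which they close (so a half turn about z gives the same grasp; the last joint's range is limited). The gripper opens to 87 mm and grips with 3 to 60 N. Pads are 19 mm wide; open, the fingers measure 117 mm over their backs; the gripper's body (75 mm by 190 mm) begins 51 mm behind the grasp point.
Start: joints at [1.497, 0.385, 0.008, 0, -1.194, -0.259], TCP at [0.204, 0.591, 0.292] pointing down, gripper open.
Joint ranges: [-3.14, 3.14], [-1.21, 2.06], [-1.07, 1.41], [-3.16, 2.05], [-2.99, -0.16], [-3.1, 3.1]. Speed limits (rad/s): [2.79, 2.79, 3.14, 3.14, 3.14, 3.14].

### API

Orientations are given as a rotation vector (axis times angle).
In Python, from cell import manip gives the robot as it stands.
- The arm moves only by the tool arm_command, never from a script. Its argument "steps" is a list of rows, each a list of 7 numbers: the shift along the tool's x, y, z in mm, then the turn, a rotation vector about the tool's x, y, z in degrees, then the closure in counts, from 0 (fully open) to 255 (shut). In form: [[tx, ty, tz, ax, ay, az, hand], ...]. A call has 1 to 5 rows; each row is the pose to reach, as a shift and turn from the pose commanded when the call began, along the tool's axes at that moment; what a row does not reach only later rows make up. A row lasts 1/10 s, in which the tool goes at most 50 mm and 8.59 degrees, less where a joint would pass 70% of its speed; a pose out of reach is approached as far as the arm can. A call with a gripper value outside its range is refused whole. The fingers move at their own pace and stop on an object; "newtons" is the grip in N (left out, the last holds). Time passes only in rows, so rows that repeat a pose let the fingers close. It gives the time, the measured TCP pose, the force, the opening and the grip force at its end, in the units of the state.
- manip.read_state(): the state, without advancing time (a new reading comes with each control period).
- manip.camera(name): name is "scene" or "top" or "wrist"; returns (picture, depth): 384x512x3 uint8, red, green, blue; 384x512 float32, m along the optical axis (not along the pixel's ray), 0 where there is no reading.
- manip.camera_info(name): a dict with "fovy" (degrees; the focal length in pixels is half the picture's height over the tangent of half this angle, whatever the lens; pixels are square), "cx", "cy" (the principal point, pixels), "xyz" and "rotation" of the camera in the world; the wrist camera has in their place "T_tool_cam" (4x4, takes a point from camera to tool coordinates, whose origin is the TCP and whose axes are the flange's). Camera axes: x right, y down, z forward; pixel columns grow to the right and rows downward; lengths in m; the calibration is good to about 2 mm. A picture is of the moment at which its call begins: read the wrist's pose just before it. camera_info takes no time and is no camera call.
- manip.close_job(): hands the job in; it is judged then, once.
Trained networks look in the newest picture that a camera, given by its name, has taken for a name from the list of things; names that differ only in an ending like _2 or _b are one class to them, and where a whole thing is asked for, a point or a joint stands for the part that bears it (a point fixed in the world has none). Each returns a list of dicts, best first, with "conf" (0 to 1); they miss things now and then, are a little off and sometimes report something else, mostly with a low value. They report only what shows in the picture. A call takes as long as a camera call. They do not tell look-alikes from the thing itself.
- manip.find_in(camera, name): "centre" ([column, row] in pixels, amid what is visible of it).
- manip.cut_out(camera, name): "mask" (384x512 bool, what is visible of it) and "centre" ([column, row] in pixels, amid what is visible of it).
- manip.pinpoint(camera, name): "centre" ([column, row] in pixels: a listed point, or the origin of a listed thing).
The state is a dict: "time_s": time; "joint_pos": joint angles; "dq": joint speeds; "joint_torque": joint torques, N m; "ee_pos": TCP position; "tcp_rot": TCP orientation; "wrist_force": force on the tool from outside, world axes, zero at the start; "ft_torque": the same for the moment, N m; "grip_width": finger opening in m; "gripper_force": force on a finger pad.
Only numpy, scipy, OpenCV 4.12 (cv2) and the standard library are available. Lean on these libraries where they do the work, as an engineer would, in place of code of your own. Each camera call takes 0.05 s, during which the arm holds its last target. There are 200 camera calls.

### The job

The next hot soil can is about to come out of the oven. In the white enamel tray, press down on top of the bare terracotta tile at the far end and drag it back along its lane towards you until it rests against the tray's near rim, lying flat. Leave the other tile in the tray, with the soil can standing on it, where it is.

Things in the scene. Friction and masses are not known exactly. Their poses are not given: they have to be found in the camera images.
- tray: White enamel tray with black rim, fixed, 310 (x) x 256 (y) mm, turned up to 15 deg. Origin: centre of its underside; +x to its far end, -x to its near rim. Floor 3 mm thick; rim walls 5 mm thick, 20 mm high; inside x = -150 to 150 mm. A rib 6 mm wide, 14 mm high along x at y = 0 parts two lanes 120 mm wide, centred at y = +63 and -63 mm.
- tile: Bare terracotta tile, 120 (x) x 110 (y) x 10 mm, 0.2-0.4 kg. Origin: centre of its underside. Flat at the far end of either lane, x along the tray's x; 5 mm play each side, under 10 mm behind: no room to grip it or push from behind. Slides easily: 8-15 N down from shut fingertips near its middle drags it. Against the near rim, its origin is at tray x = -90 mm.
- loaded_tile: The other terracotta tile, same size, at the far end of the other lane, carrying a soil can and a small white dish; two more soil cans (40 mm high) stand in its lane in front of it. Origin at the centre of its underside. To be left alone.
- can: Soil can standing on the loaded tile: plain open aluminium cylinder, 54 mm across, 40 mm high. Origin at the centre of its underside, z up.
Mind the look-alikes: they are no part of the job. Leave any black, blue or turquoise look-alike of the tile alone.

How it is judged:
On the way:
1. the bare tile is dragged through the middle of its lane, flat, with the fingers pressing on it (x of tile in the frame of tray between -0.06 and 0.05 m and z of tile in the frame of tray below 0.008 m and contact force between the fingers and tile above 1 N), for 0.1 s.
At the end, for the whole second after the job is handed in: The bare tile lies flat and at rest on the tray's floor in its lane, its near edge within 12 mm of the near rim; the loaded tile and the soil can on it are within 20 mm of where they were, the can upright (x of tile in the frame of tray between -0.1 and -0.078 m and y of tile in the frame of tray between -0.09 and 0.09 m and z of tile in the frame of tray below 0.008 m and angle between tile's own z axis and vertical below 0.1 rad and linear speed of tile below 0.02 m/s and distance of each of loaded_tile, can from where it was at the start of the episode below 0.02 m and angle between can's own z axis and vertical below 0.2 rad); the robot touches nothing.
It fails at once if the loaded tile or the soil can on it is shifted by more than 20 mm or the can is tipped (distance of any of loaded_tile, can from where it was at the start of the episode above 0.02 m or angle between can's own z axis and vertical above 0.3 rad).
It fails at once if the bare tile is tipped up by more than 15 degrees (angle between tile's own z axis and vertical above 0.26 rad).
It also fails if it takes over 35 s, if anything falls off the work surface, if the arm or the gripper's body presses on something with over 40 N, if the wrist force passes 120 N, or if a joint passes its speed limit or range.

## Working session

There is one attempt and no reset: what is moved stays moved. The work goes in short steps, Python scripts to look and compute and a tool call to move; the robot and the scene stay as the last step left them, time stands still between calls to the robot, and variables do not carry over. Pictures are saved under pics/ and viewed, at most 10 in all, crops included, and the job is handed in when it is done.

Besides the shell and the picture viewer there is one more tool, called after "Emit:" as name(argument=value, ...) on one line, values as JSON. arm_command: Moves the arm, as the interface text tells. Its arguments: {"type":"object","properties":{"steps":{"type":"array"},"newtons":{"type":"number"}},"required":["steps"]}

```bash
mkdir -p pics; cat > h.py <<'E'
import numpy as np,cv2
from cell import manip
from scipy.spatial.transform import Rotation as R
def cam(n):
    i=manip.camera_info(n); f=192/np.tan(np.radians(i['fovy'])/2)
    if 'xyz' in i:
        Rm=np.array(i['rotation']); 
        if Rm.shape!=(3,3): Rm=R.from_rotvec(Rm).as_matrix()
        return f,i['cx'],i['cy'],Rm,np.array(i['xyz'])
    s=manip.read_state(); T=np.eye(4);T[:3,:3]=R.from_rotvec(s['tcp_rot']).as_matrix();T[:3,3]=s['ee_pos']
    T=T@np.array(i['T_tool_cam']); return f,i['cx'],i['cy'],T[:3,:3],T[:3,3]
def world(c,u,v,d):
    f,cx,cy,Rm,t=c; u=np.asarray(u,float);v=np.asarray(v,float)
    return np.stack([(u-cx)/f*d,(v-cy)/f*d,d+0*u],-1)@Rm.T+t
def save(n,p): cv2.imwrite('pics/'+n,p[...,::-1])
E
python3 - <<'E'
from h import *
s=manip.read_state();print(s)
ims=[]
for n in ('scene','top'):
    print({k:v for k,v in manip.camera_info(n).items()})
    c=cam(n);p,d=manip.camera(n);save(n+'.png',p)
    for k in ('tray','tile','loaded_tile','can'):
        for r in manip.cut_out(n,k):
            u,v=map(int,r['centre']);m=r['mask']&(d>0);vv,uu=np.nonzero(m)
            w=world(c,uu,vv,d[m]) if m.any() else np.zeros((1,3))
            print(n,k,round(r['conf'],2),r['centre'],m.sum(),np.median(w,0).round(3),p[r['mask']].mean(0).round())
E
```

```text
{'time_s': 0.0, 'joint_pos': array([ 1.49658952e+00,  3.85548831e-01,  6.63059617e-03, -4.91208178e-04,
       -1.19402022e+00, -2.58623590e-01]), 'dq': array([ 6.04567154e-05,  2.10604888e-04, -5.03754957e-06,  5.51653692e-04,
        2.27843493e-05,  8.46218556e-04]), 'joint_torque': array([-7.50345625e-04, -3.90666068e+01,  1.87408000e+01,  4.21989128e+00,
        1.10255083e-02, -1.88803856e-04]), 'ee_pos': array([0.20401615, 0.59028323, 0.29116714]), 'tcp_rot': array([ 3.09599912e+00, -5.20319217e-01, -4.04007673e-04]), 'wrist_force': array([-0.63918207, -0.49835932, -0.81511569]), 'ft_torque': array([0.02752663, 0.03530063, 0.01073882]), 'gripper_force': 0.0, 'grip_width': 0.086585159350278}
{'fovy': 47.03333068434974, 'cx': 255.62684201744312, 'cy': 185.91420100459018, 'xyz': array([1.36651032, 0.21153071, 0.67341262]), 'rotation': array([-1.42133067, -1.92163261,  1.02035425])}
scene tray 0.98 [253.1, 207.5] 5765 [ 0.554 -0.067  0.006] [135. 125. 109.]
scene tile 0.73 [351.3, 250.1] 2077 [0.639 0.183 0.011] [ 17.  67. 148.]
scene tile 0.68 [248.9, 244.5] 1756 [ 0.679 -0.036  
[... 256 characters left out ...]
 can 0.75 [199.9, 223.1] 589 [ 0.684 -0.152  0.037] [84. 83. 78.]
{'fovy': 53.48416741666312, 'cx': 254.94109077650066, 'cy': 183.45523001212948, 'xyz': array([ 0.34922307, -0.08398416,  1.00278375]), 'rotation': array([-2.23548709,  1.98280028, -0.20901667])}
top tray 0.66 [255.4, 188.9] 7367 [ 0.542 -0.074  0.004] [169. 169. 167.]
top tile 0.74 [248.3, 136.2] 1699 [ 0.671 -0.039  0.013] [173. 104.  73.]
top tile 0.74 [171.3, 142.5] 1745 [0.63 0.18 0.01] [ 50.  93. 169.]
top tile 0.59 [154.2, 217.4] 1909 [0.434 0.186 0.01 ] [ 50. 158. 153.]
top loaded_tile 0.92 [291.9, 156.4] 1120 [ 0.649 -0.164  0.013] [171. 108.  80.]
top can 0.81 [290.0, 139.9] 416 [ 0.685 -0.153  0.019] [144. 135. 132.]
```

View pics/top.png

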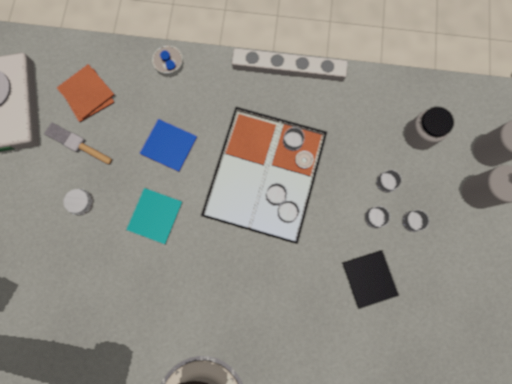

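View pics/scene.png

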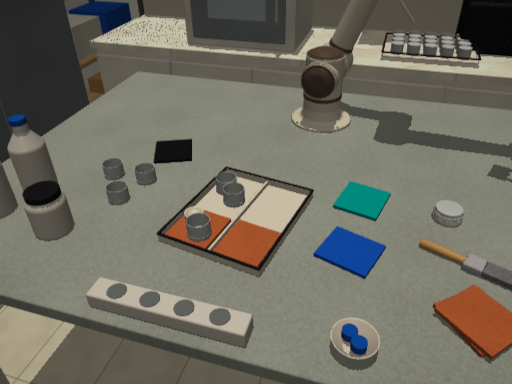

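The top view shows the bare red tile at about (250,138), in the left (+y) lane. The loaded tile with its can and dish is at about (297,150), and two loose cans stand at (276,194) and (288,211). The scene view agrees. The blue, turquoise and black look-alikes lie outside the tray.

```bash
cat > m.py <<'E'
from h import *
def tile(n,p,d,c,ztop=None):
    best=[r for r in manip.cut_out(n,'tile') if p[r['mask']].mean(0)[0]>120 ]
    r=best[0]; m=r['mask']&(d>0); vv,uu=np.nonzero(m); w=world(c,uu,vv,d[m])
    rect=cv2.minAreaRect((w[:,:2]*1000).astype(np.float32))
    return np.array(rect[0]),rect[1],rect[2],np.median(w[:,2]),w
if __name__=='__main__':
    for n in ('top','scene'):
        c=cam(n);p,d=manip.camera(n)
        t=tile(n,p,d,c);print(n,t[:4])
        vv,uu=np.mgrid[:384,:512]; w=world(c,uu,vv,d)
        x=w[...,0];y=w[...,1];z=w[...,2]
        k=(x>.35)&(x<.77)&(y>-.30)&(y<.10)&(z>.012)&(z<.03)&(p.max(2)<80)&(d>0)
        nl,lab,st,_=cv2.connectedComponentsWithStats(k.astype(np.uint8),connectivity=8)
        i=1+st[1:,4].argmax(); q=w[lab==i]
        print('rim',st[i],cv2.minAreaRect((q[:,:2]*1000).astype(np.float32)),np.median(q[:,2]))
        k=(x>.35)&(x<.77)&(y>-.30)&(y<.10)&(z>.03)&(z<.1)&(d>0); print('high',k.sum(),z[k].max() if k.any() else 0)
    s=manip.read_state();M=R.from_rotvec(s['tcp_rot']).as_matrix();print(M.round(3),s['time_s'])
E
python3 m.py
```

```text
top (array([676.41125488, -38.99929047]), (112.35942840576172, 126.99864196777344), 79.94418334960938, np.float64(0.013058969334423964))
rim [220 107 107 136 419] ((582.4697875976562, -90.23089599609375), (256.530517578125, 312.1554870605469), 80.61236572265625) 0.023242663940013286
high 309 0.056481151498828375
scene (array([674.2713623 , -36.07730865]), (117.46857452392578, 123.41033935546875), 78.82034301757812, np.float64(0.01424537553791394))
rim [ 157  167  157  105 1166] ((583.4205322265625, -88.43788146972656), (261.166015625, 315.2847595214844), 80.70492553710938) 0.022725112096546873
high 808 0.05671494112944231
[[ 0.945 -0.327 -0.   ]
 [-0.327 -0.945  0.   ]
 [-0.    -0.    -1.   ]] 0.7
```

Emit:
arm_command(steps=[[40, 27, 8, 0, 0, 0, 255], [80, 54, 16, 0, 0, 0, 255], [120, 81, 24, 0, 0, 0, 255], [160, 108, 32, 0, 0, 0, 255], [200, 135, 40, 0, 0, 0, 255]])

```text
time_s: 1.2
ee_pos: [0.3499, 0.3962, 0.2523]
tcp_rot: [-3.098, 0.519, -0.001]
wrist_force: [2.3, 0.2, 0.1]
grip_width: 0.0553
gripper_force: 0.0
```

Emit:
arm_command(steps=[[40, 27, 8, 0, 0, 0, 255], [80, 54, 16, 0, 0, 0, 255], [120, 81, 24, 0, 0, 0, 255], [160, 108, 32, 0, 0, 0, 255], [200, 135, 40, 0, 0, 0, 255]])

```text
time_s: 1.7
ee_pos: [0.495, 0.2032, 0.2124]
tcp_rot: [-3.098, 0.52, -0.001]
wrist_force: [1.2, 0.9, 0.7]
grip_width: 0.0145
gripper_force: 0.0
```

Emit:
arm_command(steps=[[40, 27, 8, 0, 0, 0, 255], [80, 54, 16, 0, 0, 0, 255], [120, 81, 24, 0, 0, 0, 255], [160, 108, 32, 0, 0, 0, 255], [200, 135, 40, 0, 0, 0, 255]])

```text
time_s: 2.2
ee_pos: [0.6401, 0.0101, 0.1721]
tcp_rot: [-3.098, 0.52, -0.001]
wrist_force: [0.6, 1.0, 1.5]
grip_width: 0.0001
gripper_force: 0.0
```

Emit:
arm_command(steps=[[25, 18, 10, 0, 0, -5, 255], [50, 36, 20, 0, 0, -9.7, 255], [50, 36, 20, 0, 0, -9.7, 255], [50, 36, 20, 0, 0, -9.7, 255], [50, 36, 20, 0, 0, -9.7, 255]])

```text
time_s: 2.7
ee_pos: [0.6742, -0.0378, 0.1527]
tcp_rot: [-3.131, 0.256, -0.001]
wrist_force: [-0.5, 0.9, 0.1]
grip_width: 0.0004
gripper_force: 0.0
```

```bash
python3 - <<'E'
from m import *
c=cam('wrist');p,d=manip.camera('wrist');save('w1.png',p)
t=tile('wrist',p,d,c);print(t[:4],t[4].min(0),t[4].max(0))
s=manip.read_state();print(s['ee_pos'],s['wrist_force'],R.from_rotvec(s['tcp_rot']).as_matrix().round(3)[:,0])
E
```

```text
(array([695.87487793, -43.12240982]), (115.66280364990234, 76.82318878173828), 80.01936340332031, np.float64(0.01308509262302103)) [ 0.64925546 -0.10621712  0.00150467] [0.74305017 0.01963367 0.15982865]
[ 0.67428251 -0.03734784  0.15308049] [-1.2035279  -0.08955119 -0.25154339] [ 0.987 -0.162  0.001]
```

View pics/w1.png

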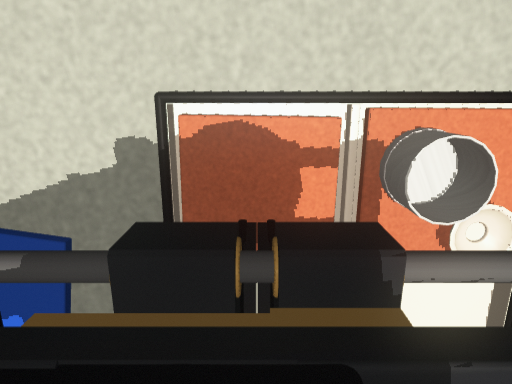

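The wrist view shows the bare tile between columns 178 and 341, with the shut fingers centred over it at column 258. All views put its top at about 13 mm, so I'll go down to it.

Emit:
arm_command(steps=[[0, 0, 30, 0, 0, 0, 255], [0, 0, 55, 0, 0, 0, 255], [0, 0, 64, 0, 0, 0, 255], [0, 0, 67, 0, 0, 0, 255], [0, 0, 67, 0, 0, 0, 255]])

```text
time_s: 3.3
ee_pos: [0.6749, -0.038, 0.086]
tcp_rot: [3.131, -0.255, 0.002]
wrist_force: [0.3, 0.1, 0.7]
grip_width: 0.0003
gripper_force: 0.0
```

Emit:
arm_command(steps=[[0, 0, 1, 0, 0, 0, 255], [0, 0, 2, 0, 0, 0, 255], [0, 0, 3, 0, 0, 0, 255], [0, 0, 3, 0, 0, 0, 255]])

```text
time_s: 3.7
ee_pos: [0.6749, -0.0385, 0.0832]
tcp_rot: [-3.131, 0.256, -0.003]
wrist_force: [0.5, -0.0, 2.6]
grip_width: 0.0003
gripper_force: 1.4
```

Contact. Pressing more.

Emit:
arm_command(steps=[[0, 0, 0.5, 0, 0, 0, 255], [0, 0, 1, 0, 0, 0, 255], [0, 0, 1, 0, 0, 0, 255]])

```text
time_s: 4.0
ee_pos: [0.6752, -0.0385, 0.0832]
tcp_rot: [3.131, -0.256, 0.004]
wrist_force: [-1.4, 0.4, 6.8]
grip_width: 0.0006
gripper_force: 3.6
```

Emit:
arm_command(steps=[[0, 0, 1, 0, 0, 0, 255], [0, 0, 1, 0, 0, 0, 255], [-4, 0, 1, 0, 0, 0, 255], [-10, 0, 1, 0, 0, 0, 255], [-16, 0, 1, 0, 0, 0, 255]])

```text
time_s: 4.5
ee_pos: [0.6614, -0.0358, 0.0832]
tcp_rot: [-3.131, 0.254, -0.013]
wrist_force: [1.8, -0.7, 7.9]
grip_width: 0.0003
gripper_force: 3.7
```

Emit:
arm_command(steps=[[-3, 0, 0.8, 0, 0, 0, 255], [-10, 0, 0.8, 0, 0, 0, 255], [-18, 0, 0.8, 0, 0, 0, 255], [-26, 0, 0.8, 0, 0, 0, 255], [-34, 0, 0.8, 0, 0, 0, 255]])

```text
time_s: 5.0
ee_pos: [0.6287, -0.0301, 0.0831]
tcp_rot: [-3.13, 0.253, -0.016]
wrist_force: [1.7, -1.2, 9.1]
grip_width: 0.0005
gripper_force: 5.1
```

```bash
cat > c.py <<'E'
from m import *
yaw=np.radians(-9.4);A=np.array([[np.cos(yaw),np.sin(yaw)],[-np.sin(yaw),np.cos(yaw)]])
T=np.array([583,-89.5])
s=manip.read_state();print('tip',A@(s['ee_pos'][:2]*1000-T),s['wrist_force'],s['time_s'])
for n in ('top','scene'):
    c=cam(n);p,d=manip.camera(n);save(n+'_l.png',p)
    try:
        t=tile(n,p,d,c);print(n,A@(t[0]-T),t[1:4]); q=(t[4][:,:2]*1000-T)@A.T;print(np.percentile(q,[1,99],axis=0).round(1))
    except Exception as e: print(n,e)
E
python3 c.py
```

```text
tip [35.33879901 66.09787586] [ 1.71669605 -1.24590076  9.09481256] 5.0
top [31.72712188 63.30610053] ((103.9861068725586, 113.36689758300781), 78.45121765136719, np.float64(0.01297193468507929))
[[-24.9  11.7]
 [ 84.1 113.9]]
scene [28.04903763 61.6257695 ] ((116.24951171875, 135.51504516601562), 81.69312286376953, np.float64(0.014137031637616038))
[[-23.3  11.7]
 [ 93.9 118.6]]
```

The tile is following the fingers without slipping: the tip and the tile centre are both at tray x ≈ 35.

Emit:
arm_command(steps=[[-8, 0, 0.3, 0, 0, 0, 255], [-16, 0, 0.3, 0, 0, 0, 255], [-24, 0, 0.3, 0, 0, 0, 255], [-32, 0, 0.3, 0, 0, 0, 255], [-40, 0, 0.3, 0, 0, 0, 255]])

```text
time_s: 5.7
ee_pos: [0.5898, -0.0233, 0.0831]
tcp_rot: [-3.13, 0.253, -0.019]
wrist_force: [3.1, -0.3, 11.4]
grip_width: 0.0003
gripper_force: 6.0
```

Emit:
arm_command(steps=[[-8, 0, 0, 0, 0, 0, 255], [-16, 0, 0, 0, 0, 0, 255], [-24, 0, 0, 0, 0, 0, 255], [-32, 0, 0, 0, 0, 0, 255], [-40, 0, 0, 0, 0, 0, 255]])

```text
time_s: 6.2
ee_pos: [0.5508, -0.0165, 0.0831]
tcp_rot: [-3.129, 0.252, -0.02]
wrist_force: [2.6, -1.1, 13.9]
grip_width: 0.0002
gripper_force: 6.7
```

```bash
python3 c.py
```

```text
tip [-43.66789384  66.72658745] [ 2.62944882 -1.12639465 13.91508324] 6.2
top [-42.53381347  66.39423234] ((112.73565673828125, 122.21543884277344), 79.74473571777344, np.float64(0.012935302195398513))
[[-103.4   11. ]
 [  12.8  120.3]]
scene [-40.83481258  65.11817348] ((137.8475341796875, 135.30740356445312), 8.684931755065918, np.float64(0.014098716449782))
[[-102.7   12.6]
 [  15.5  118.7]]
```

Emit:
arm_command(steps=[[-8, 0, -0.3, 0, 0, 0, 255], [-16, 0, -0.4, 0, 0, 0, 255], [-24, 0, -0.4, 0, 0, 0, 255], [-32, 0, -0.5, 0, 0, 0, 255], [-40, 0, -0.5, 0, 0, 0, 255]])

```text
time_s: 6.9
ee_pos: [0.5111, -0.0098, 0.0831]
tcp_rot: [-3.129, 0.252, -0.019]
wrist_force: [2.8, -0.5, 12.7]
grip_width: 0.0004
gripper_force: 6.7
```

Emit:
arm_command(steps=[[-2, 0, 0, 0, 0, 0, 255], [-4, 0, 0, 0, 0, 0, 255], [-6, 0, 0, 0, 0, 0, 255], [-6, 0, 0, 0, 0, 0, 255]])

```text
time_s: 7.3
ee_pos: [0.5052, -0.0088, 0.0831]
tcp_rot: [-3.129, 0.252, -0.018]
wrist_force: [2.2, -0.2, 15.2]
grip_width: 0.0005
gripper_force: 7.2
```

```bash
python3 c.py
```

```text
tip [-89.96686421  66.86296568] [ 2.21192516 -0.24973616 15.21498383] 7.3
top [-91.09946156  65.21952148] ((110.909912109375, 121.59236145019531), 80.23502349853516, np.float64(0.012961568580437843))
[[-150.8   11.6]
 [ -33.3  119.1]]
scene [-87.86202723  65.11474193] ((108.88867950439453, 121.3884048461914), 80.6315689086914, np.float64(0.014142776539541213))
[[-144.2   12.8]
 [ -29.5  117.9]]
```

Emit:
arm_command(steps=[[-1, 0, -0.3, 0, 0, 0, 255], [-2, 0, -0.3, 0, 0, 0, 255], [-3, 0, -0.3, 0, 0, 0, 255], [-4, 0, -0.3, 0, 0, 0, 255]])

```text
time_s: 7.9
ee_pos: [0.502, -0.0081, 0.0831]
tcp_rot: [-3.128, 0.252, -0.02]
wrist_force: [3.8, -1.3, 9.9]
grip_width: 0.0005
gripper_force: 5.3
```

Emit:
arm_command(steps=[[0, 0, -3, 0, 0, 0, 255], [0, 0, -20, 0, 0, 0, 255], [0, 0, -60, 0, 0, 0, 255], [0, 0, -100, 0, 0, 0, 255], [0, 0, -140, 0, 0, 0, 255]])

```text
time_s: 8.4
ee_pos: [0.4959, -0.0094, 0.2209]
tcp_rot: [3.131, -0.257, -0.003]
wrist_force: [0.1, 0.3, -0.3]
grip_width: 0.0005
gripper_force: 0.0
```

Emit:
arm_command(steps=[[0, -40, 0, 0, 0, 0, 255], [0, -80, 0, 0, 0, 0, 255], [0, -120, 0, 0, 0, 0, 255], [0, -160, 0, 0, 0, 0, 255], [0, -160, 0, 0, 0, 0, 255]])

```text
time_s: 8.9
ee_pos: [0.5234, 0.1523, 0.2195]
tcp_rot: [-3.131, 0.25, -0.001]
wrist_force: [0.1, -1.6, -0.1]
grip_width: 0.0005
gripper_force: 0.0
```

```bash
python3 c.py; python3 - <<'E'
import cv2
a=cv2.imread('pics/top_l.png')[90:250,180:350];cv2.imwrite('pics/fin.png',cv2.resize(a,None,fx=3.5,fy=3.5))
E
```

```text
tip [-98.29200328 228.8587238 ] [ 0.13129958 -1.60213938 -0.09412319] 8.9
top [-88.83402374  67.04933848] ((111.39038848876953, 121.30474090576172), 79.84491729736328, np.float64(0.013056604966766416))
[[-147.6   13.1]
 [ -32.8  119. ]]
scene [-90.27332421  67.6701876 ] ((111.61004638671875, 123.72020721435547), 78.1884536743164, np.float64(0.014214961588060127))
[[-150.9   14.7]
 [ -30.3  119.1]]
```

View pics/fin.png

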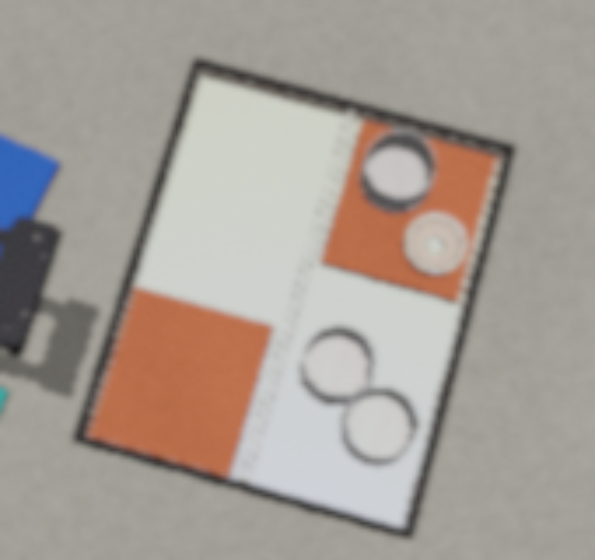

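The crop shows the bare tile flat against the near rim, with its near edge running from about (90,435) to (230,475). The loaded tile, the cans and the dish have not moved, and the arm is clear.

```bash
python3 -c "
from cell import manip
print(manip.close_job())"
```

```text
the job is handed in; nothing more can be done
None
```

The bare tile was dragged down its lane and lies flat against the tray's near rim (origin measured at about tray x = -90 mm), the loaded tile and its can look unmoved, and the job was handed in at about 9 s; no verdict came back.

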